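# Press the display cube's end cap home with the ratchet clamp

## Task

The clear display cube sitting in the one-hand ratchet clamp still has its white end cap sticking out. Pump the clamp's trigger with full strokes, letting it come all the way up after each, until the jaw has pressed the cap fully home and holds it there, then press the steel release tab so that the jaw springs all the way back and the cube is free.

Things in the scene. Friction and masses are not known exactly. Their poses are not given: they have to be found in the camera images.
- trigger_pad (a point): Middle of the top of the trigger's pad (40 x 36 mm, black plastic), on the free end of the long lever, at the end of the clamp away from the cube; 109 mm above the table at rest. Fully pressed it is 36 mm lower (sideways shift under 5 mm). Pushing takes 4 to 12 N; a spring lifts it again. The clamp (296 x 64 mm) is fixed. Axes at rest: x along the bar towards the cube, z up.
- trigger (a joint): Angle of the trigger lever about its level pivot, 65 mm from the pad: 0 at rest (up), 0.56 rad fully pressed. Each full stroke (over 0.50) moves the jaw one 8 mm tooth; the trigger must come up to below 0.05 before the next stroke.
- release_tab (a point): Middle of the top of the release tab, a flat polished plate 28 mm along the bar x 26 mm, 75 mm above the table, 96 mm from the trigger pad towards the cube. The trigger's pivot posts (95 mm high) end 23 mm from its middle. Pressed down 8 to 9 mm (10 at most, 3 to 12 N) it frees the jaw, which springs back in 0.5 s if the trigger is up. It springs up when let go. Axes as the trigger pad's.
- jaw (a joint): Travel of the toothed bar with the moving jaw: 0 fully back, growing in 8 mm teeth towards the cube, 0.036 m at most. Its sprung rubber pad (50 x 50 mm, gives up to 10 mm) meets the cap after 7 to 13 mm and has it home at 23 mm: the third stroke's tooth (24 mm) clamps it; a fourth only squeezes the spring more.
- end_cap (a joint): Travel of the white end cap (62 x 62 x 10 mm plate) into the open side of the clear 70 mm cube: 0 to 0.006 m at the start (sticking out 16 to 10 mm), 0.016 fully home, flush with the cube's rim. A stiff sliding fit (3 N): it stays where it is pushed.

How it is judged (in metres and radians):
On the way, in this order (a step that is already met when the one before it is completed fails the run):
1. a full stroke of the trigger moves the jaw forward (value of joint trigger above 0.4 rad and value of joint jaw above 0.005 m).
2. the cap is home and the ratchet holds the jaw against it with the trigger let go (value of joint end_cap above 0.014 m and value of joint jaw above 0.021 m and value of joint trigger below 0.2 rad), for 0.2 s.
At the end, for the whole second after the job is handed in: The end cap is home (within 2 mm of flush with the cube's rim), the jaw has sprung back to within 4 mm of its rearmost place, and the trigger is up again (below 0.1 rad) (value of joint end_cap above 0.014 m and value of joint jaw below 0.004 m and value of joint trigger below 0.1 rad); the robot touches nothing.
It also fails if it takes over 38 s, if anything falls off the work surface, if the arm or the gripper's body presses on something with over 40 N, if the wrist force passes 120 N, or if a joint passes its speed limit or range.

## Robot

A 6-joint arm with a two-finger parallel gripper is mounted at the origin on the work surface. World frame = base frame: x ahead of the robot, y to its left, z up, the work surface at z = 0. Lengths are in mm, angles in rad, forces in N, time in s.
With the tool pointing down it reaches from about 350 to 975 mm from the base axis. Payload 7.1 kg.
Tool frame: the origin (TCP) lies at the very end of the fingers, on their centre line; the grasp point (between the pads) lies 19 mm behind it; x points along the fingers, z is the direction in which the jaws open and shut, and the axes are right-handed (so a half turn about x gives the same grasp; the last joint's range is limited). The gripper opens to 88 mm and grips with 3 to 60 N. Pads are 20 mm wide; open, the fingers measure 115 mm over their backs; the gripper's body (75 mm by 178 mm) begins 61 mm behind the grasp point.
Start: joints at [-1.124, 0.423, 1.63, -0, 1.089, -0.019], TCP at [280.725, -558.389, 222.675] pointing down, gripper open.
Joint ranges: [-3, 3], [-0.9, 2.11], [0.09, 2.58], [-1.31, 4.45], [0.11, 2.69], [-2.54, 2.54]. Speed limits (rad/s): [2.39, 2.39, 3.01, 3.14, 3.14, 3.14].

## Interface

Orientations are given as a rotation vector (axis times angle).
In Python, from workcell import * gives the robot as it stands.
- The arm moves only by the shell command python3 -m crank 'ROWS'. ROWS is JSON, a list of rows, each a list of 3 entries, a list of its own where there are three numbers: the shift along the tool's x, y, z in cm, then the turn, a rotation vector about the tool's x, y, z in degrees, then the finger opening in cm, from 0 to 8.78. In form: [[[dx, dy, dz], [rx, ry, rz], claw], ...]. A call has 1 to 5 rows; each row shifts and turns the commanded pose from where the row before left it, along the tool's axes as they then stand; what a row does not reach is not made up. A row lasts 1/8 s, in which the tool goes at most 62.5 mm and 10.7 degrees, less where a joint would pass 70% of its speed; a pose out of reach is approached as far as the arm can. A call with a gripper value outside its range is refused whole. The fingers move at their own pace and stop on an object; the grip force is fixed at half the most. Time passes only in rows, so rows that do not move let the fingers close. It gives the time, the measured TCP pose, the force and the opening at its end, in the units of the state.
- get_obs(): the state, without advancing time (a new reading comes with each control period).
- get_image(name): name is "side" or "top"; returns a dict with "pixels" (384x512x3 uint8, red, green, blue), "mtx" (3x3 intrinsics, pixels), "D" ([k1, k2, p1, p2, k3] as OpenCV has them; the pictures are not rectified), "view" (4x4, takes a point from world to camera coordinates). Camera axes: x right, y down, z forward; pixel columns grow to the right and rows downward; lengths in mm; the calibration is good to about 2 mm. A picture is of the moment at which its call begins. There is no depth.
- close_job(): hands the job in, once; it reports no verdict.
The state is a dict: "t": time; "qpos": joint angles; "qvel": joint speeds; "joint_torque": joint torques, N m; "ee_pos": TCP position; "orientation": TCP orientation; "ft_force": force on the tool from outside, world axes, zero at the start; "moment": the same for the moment, N m; "width": finger opening in mm.
Only numpy, scipy, OpenCV 4.12 (cv2) and the standard library are available. Lean on these libraries where they do the work, as an engineer would, in place of code of your own. Each camera call takes 0.05 s, during which the arm holds its last target.

## Working session

There is one attempt and no reset: what is moved stays moved. The work goes in short steps, Python scripts to look and compute and a shell command to move; the robot and the scene stay as the last step left them, time stands still between calls to the robot, and variables do not carry over. Pictures are saved under pics/ and viewed, and the job is handed in when it is done.

```bash
ls; mkdir -p pics; python3 - <<'E'
from workcell import *
import cv2
o=get_obs(); print(o)
for n in("side","top"):
    d=get_image(n); cv2.imwrite(f"pics/{n}0.png",d["pixels"][:,:,::-1]); print(d["mtx"],d["D"],d["view"])
E
```

```text
pics
{'t': 0.0, 'qpos': array([-1.12396261e+00,  4.23824475e-01,  1.63066952e+00, -7.70440822e-06,
        1.08863684e+00, -1.89894085e-02]), 'qvel': array([ 4.08697188e-04,  2.13749929e-05, -2.36577997e-03, -3.15537826e-03,
        1.42985082e-03,  7.90837919e-04]), 'joint_torque': array([ 4.26932238e-04, -5.44622648e+01, -2.73661888e+01,  6.42773858e-02,
        2.27955810e-02, -1.04714977e-04]), 'ee_pos': array([ 280.51017153, -557.89142915,  221.91997801]), 'orientation': array([ 0.86044662,  1.39559482, -0.85909304]), 'ft_force': array([-0.61569868,  0.01507351, -0.33584756]), 'moment': array([-0.02151475,  0.04821197, -0.00108915]), 'width': 87.60163566335628}
[[349.55856853   0.         253.42245844]
 [  0.         349.55856853 195.48542473]
 [  0.           0.           1.        ]] [0.0040721 0.        0.        0.        0.       ] [[ 9.99753571e-01 -1.99417904e-02  9.75309474e-03 -5.87742700e+02]
 [-8.90862097e-03 -7.62829152e-01 -6.46538724e-01  6.40051390e+01]
 [ 2.03330847e-02  6.46292512e-01 -7.62818822e-01  7.05081469e+02]
 [ 0.00000000e+00  0.00000000e+00  0.00000000e+00  1.00000000e+00]]
[[373.5089605    0.         257.13017653]
 [  0.         373.5089605  196.65676277]
 [  0.           0.           1.        ]] [0.01417511 0.         0.         0.         0.        ] [[-1.20213724e-02 -9.99888094e-01  8.90432526e-03  1.66660940e+00]
 [-9.91183906e-01  1.07407126e-02 -1.32057188e-01  6.06838237e+02]
 [ 1.31946771e-01 -1.04133325e-02 -9.91202105e-01  6.70419928e+02]
 [ 0.00000000e+00  0.00000000e+00  0.00000000e+00  1.00000000e+00]]
```

View pics/side0.png

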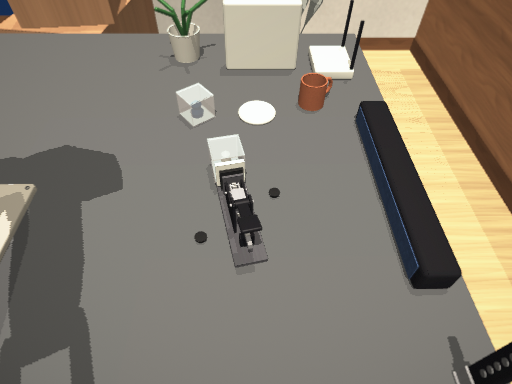

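View pics/top0.png

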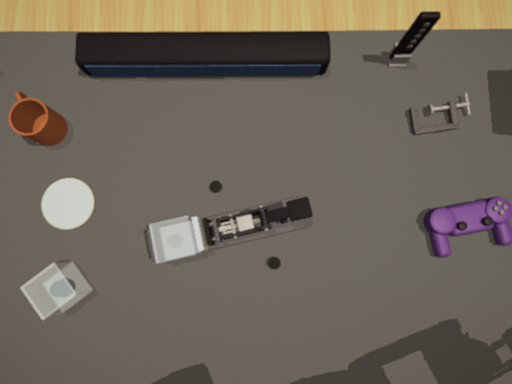

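The side view shows the clamp with its cube at about (228,158) and the trigger pad at (248,223). In the top view the cube is at (176,240), the tab near (240,223) and the trigger pad at (293,211). I'll enlarge both.

```bash
python3 - <<'E'
import cv2
a=cv2.imread("pics/side0.png")[130:270,190:290]; cv2.imwrite("pics/sc.png",cv2.resize(a,None,fx=4,fy=4,interpolation=cv2.INTER_CUBIC))
a=cv2.imread("pics/top0.png")[185:275,140:320]; cv2.imwrite("pics/tc.png",cv2.resize(a,None,fx=4,fy=4,interpolation=cv2.INTER_CUBIC))
E
```

```text
(no output)
```

View pics/sc.png

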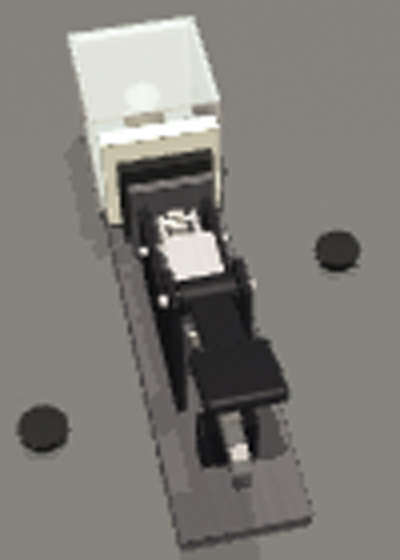

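View pics/tc.png

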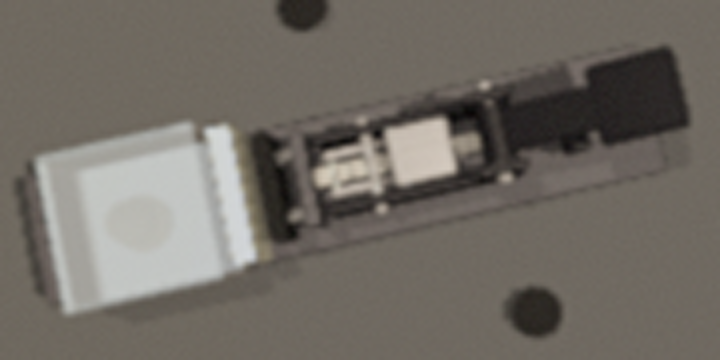

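```bash
cat > h.py <<'E'
import numpy as np,cv2
from workcell import *
C={}
def cam(n):
    if n not in C: C[n]=get_image(n)
    return C[n]
def ray(n,uv):
    d=cam(n);p=cv2.undistortPoints(np.array([[uv]],float),d["mtx"],np.array(d["D"]))[0,0]
    R=d["view"][:3,:3];t=d["view"][:3,3];v=R.T@np.r_[p,1];return -R.T@t,v/np.linalg.norm(v)
def tri(a,b):
    (o1,v1),(o2,v2)=ray("side",a),ray("top",b)
    s=np.linalg.lstsq(np.c_[v1,-v2],o2-o1,rcond=None)[0]
    p,q=o1+s[0]*v1,o2+s[1]*v2;return (p+q)/2,np.linalg.norm(p-q)
def plane(n,uv,z):
    o,v=ray(n,uv);return o+v*(z-o[2])/v[2]
def proj(n,P):
    d=cam(n);V=d["view"]
    return cv2.projectPoints(np.array([P],float),cv2.Rodrigues(V[:3,:3])[0],V[:3,3],d["mtx"],np.array(d["D"]))[0][0,0]
E
python3 - <<'E'
from h import *
s=lambda c:((c[0]+.5)/4-.5+190,(c[1]+.5)/4-.5+130)
t=lambda c:((c[0]+.5)/4-.5+140,(c[1]+.5)/4-.5+185)
np.set_printoptions(precision=1,suppress=True)
# corners order: far-left side etc.  side(TL,TR,BR,BL) -> top (image: cube left=+y.. )
S={"pad":[(190,345),(272,337),(288,385),(203,403)],"tab":[(160,240),(210,232),(225,270),(175,280)]}
T={"pad":[(605,143),(583,67),(668,47),(690,122)],"tab":[(398,187),(388,127),(448,117),(457,175)]}
P={}
for k,z in(("pad",109),("tab",75)):
    for a,b in zip(S[k],T[k]): print(k,*tri(s(a),t(b)),plane("side",s(a),z),plane("top",t(b),z))
    P[k]=tri(s(np.mean(S[k],0)),t(np.mean(T[k],0)));print(k,P[k])
    ps=plane("side",s(np.mean(S[k],0)),z);pt=plane("top",t(np.mean(T[k],0)),z);print(ps,pt)
d=P["tab"][0]-P["pad"][0];print(d,np.hypot(*d[:2]),np.degrees(np.arctan2(d[1],d[0])))
o=get_obs();R=cv2.Rodrigues(o["orientation"])[0];print(o["t"],R)
E
```

```text
pad [557.1 -61.3 110. ] 1.7449840891248576 [557.9 -60.4 109. ] [556.3 -61.5 109. ]
pad [591.3 -53.2 104.1] 3.5177891713747274 [592.9 -56.6 109. ] [589.  -52.9 109. ]
pad [597.2 -88.2 117.9] 2.321034282313463 [598.8 -81.7 109. ] [597.2 -89.6 109. ]
pad [563.9 -96.6 118.2] 0.3358938690273313 [563.6 -90.3 109. ] [564.8 -98.1 109. ]
pad (array([577.3, -75. , 112.3]), np.float64(1.8032159182767662))
[578.3 -72.5 109. ] [576.8 -75.5 109. ]
tab [540.8  28.1  75.8] 1.6894133481236273 [541.6  28.9  75. ] [540.  28.  75.]
tab [566.3  32.2  76.9] 0.8963621919282325 [565.8  33.8  75. ] [566.9  32.3  75. ]
tab [571.8   5.5  79.6] 2.3135882446915197 [573.    9.6  75. ] [571.1   5.4  75. ]
tab [547.2   1.9  76.8] 4.453274528441791 [549.3   3.7  75. ] [545.    1.6  75. ]
tab (array([556.5,  16.9,  77.1]), np.float64(1.9223939670753603))
[557.4  18.8  75. ] [555.7  16.8  75. ]
[-20.8  91.9 -35.2] 94.25346585309549 102.75130772310625
0.2 [[-0.   0.9  0.4]
 [ 0.   0.4 -0.9]
 [-1.   0.  -0. ]]
```

```bash
cat > go.py <<'E'
import sys
from h import *
np.set_printoptions(precision=2,suppress=True)
PAD=np.array([577.5,-75.5,109]);TAB=np.array([556.3,17.5,75.5])
o=get_obs();R=cv2.Rodrigues(o["orientation"])[0]
b=(TAB-PAD)[:2];b/=np.linalg.norm(b);z=np.r_[-b,0];x=np.array([0,0,-1.]);Rt=np.c_[x,np.cross(z,x),z]
print("t",o["t"],"pos",o["ee_pos"],"F",o["ft_force"],"w",o["width"])
print("turn deg",np.degrees(cv2.Rodrigues(R.T@Rt)[0].ravel()))
for k,P in(("pad",PAD),("tab",TAB)): print(k,"cm tool now",R.T@(P-o["ee_pos"])/10,"cm aligned",Rt.T@(P-o["ee_pos"])/10)
E
python3 go.py
```

```text
t 0.2 pos [ 280.6  -558.09  222.19] F [-0.35 -0.01  0.84] w 88.04375298881347
turn deg [13.85 -0.06  0.01]
pad cm tool now [ 11.35  48.2  -29.77] cm aligned [ 11.32  39.67 -40.45]
tab cm tool now [ 14.71  50.49 -39.03] cm aligned [ 14.67  39.67 -49.99]
```

```bash
python3 -m crank '[[[0,0,0],[7,0,0],0],[[0,0,0],[6.85,0,0],0],[[0,3,-3],[0,0,0],0],[[0,3,-3],[0,0,0],0],[[0,3,-3],[0,0,0],0]]'; python3 -m crank '[[[0,3,-3],[0,0,0],0],[[0,3,-3],[0,0,0],0],[[0,3,-3],[0,0,0],0],[[0,3,-3],[0,0,0],0],[[0,3,-3],[0,0,0],0]]'; python3 go.py
```

```text
t: 0.82
ee_pos: [348.9, -449.5, 222.5]
orientation: [1.043, 1.307, -1.043]
ft_force: [0.5, -0.2, 0.0]
width: 41.8
t: 1.45
ee_pos: [462.0, -269.8, 222.7]
orientation: [1.043, 1.307, -1.043]
ft_force: [-0.0, 0.7, -0.3]
width: 0.5
t 1.45 pos [ 461.96 -269.8   222.67] F [-0.04  0.71 -0.29] w 0.5193691920600275
turn deg [-0.  0. -0.]
pad cm tool now [ 11.37  15.58 -16.38] cm aligned [ 11.37  15.58 -16.38]
tab cm tool now [ 14.72  15.58 -25.92] cm aligned [ 14.72  15.58 -25.91]
```

```bash
python3 -m crank '[[[0,3.2,-3.2],[0,0,0],0],[[0,3.2,-3.2],[0,0,0],0],[[0,3.1,-3.2],[0,0,0],0],[[0,3.1,-3.2],[0,0,0],0],[[3,3,-3.2],[0,0,0],0]]'; python3 -m crank '[[[3,0,0],[0,0,0],0],[[3,0,0],[0,0,0],0],[[0.5,0,0],[0,0,0],0],[[0,0,0],[0,0,0],0]]'; python3 go.py
python3 - <<'E'
from h import *
for n,(a,b,c,d) in(("side",(100,280,170,310)),("top",(160,290,130,330))):
    cv2.imwrite(f"pics/{n}1.png",cv2.resize(cam(n)["pixels"][a:b,c:d,::-1],None,fx=4,fy=4,interpolation=cv2.INTER_CUBIC)[:600,:800])
E
```

```text
t: 2.08
ee_pos: [580.4, -79.3, 194.4]
orientation: [1.044, 1.302, -1.04]
ft_force: [-0.3, 1.1, 0.2]
width: 0.1
t: 2.58
ee_pos: [578.1, -80.6, 128.0]
orientation: [1.043, 1.307, -1.043]
ft_force: [0.0, 0.4, 1.2]
width: 0.5
t 2.575 pos [578.11 -80.55 127.98] F [0.   0.36 1.16] w 0.47539116593419317
turn deg [-0.02 -0.    0.  ]
pad cm tool now [ 1.9   0.05 -0.51] cm aligned [ 1.9   0.05 -0.51]
tab cm tool now [  5.25   0.05 -10.04] cm aligned [  5.25   0.05 -10.04]
```

View pics/side1.png

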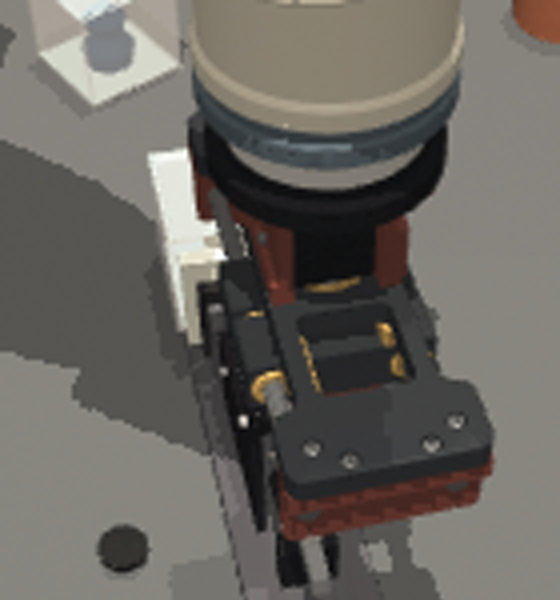

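View pics/top1.png

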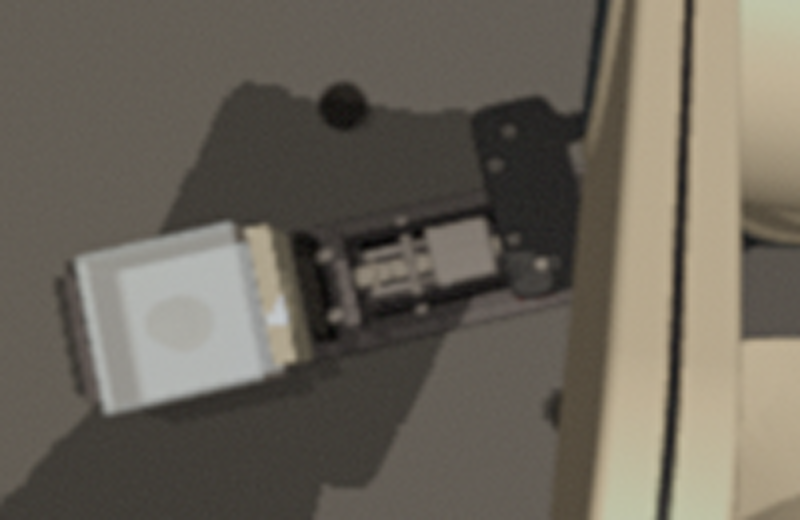

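```bash
python3 -m crank '[[[1.6,0,0],[0,0,0],0],[[0.8,0,0],[0,0,0],0],[[0.8,0,0],[0,0,0],0],[[0.0,0,0],[0,0,0],0]]'; python3 -m crank '[[[0.8,0,0],[0,0,0],0],[[0.4,0,0],[0,0,0],0],[[0,0,0],[0,0,0],0]]';  python3 -m crank '[[[0.3,0,0],[0,0,0],0],[[0,0,0],[0,0,0],0]]'
```

```text
t: 3.18
ee_pos: [578.1, -80.6, 95.3]
orientation: [1.042, 1.307, -1.043]
ft_force: [0.2, -2.8, 3.4]
width: 0.4
t: 3.55
ee_pos: [578.5, -80.9, 84.1]
orientation: [1.042, 1.306, -1.042]
ft_force: [-0.2, -2.8, 6.0]
width: 0.4
t: 3.8
ee_pos: [578.4, -80.7, 81.2]
orientation: [1.043, 1.306, -1.042]
ft_force: [-0.2, -2.8, 5.3]
width: 0.3
```

```bash
python3 -m crank '[[[0.3,0,0],[0,0,0],0],[[0,0,0],[0,0,0],0]]'; python3 -m crank '[[[0.2,0,0],[0,0,0],0],[[0,0,0],[0,0,0],0]]'
python3 - <<'E'
from h import *
for n,(a,b,c,d) in(("side",(100,280,170,310)),("top",(160,290,130,330))):
    cv2.imwrite(f"pics/{n}2.png",cv2.resize(cam(n)["pixels"][a:b,c:d,::-1],None,fx=4,fy=4,interpolation=cv2.INTER_CUBIC)[:600,:800])
E
```

```text
t: 4.05
ee_pos: [578.4, -80.5, 78.1]
orientation: [1.043, 1.306, -1.042]
ft_force: [-0.1, -2.7, 5.7]
width: 0.6
t: 4.3
ee_pos: [578.4, -80.3, 76.4]
orientation: [1.043, 1.306, -1.042]
ft_force: [-1.0, -1.1, 8.0]
width: 0.5
```

View pics/top2.png

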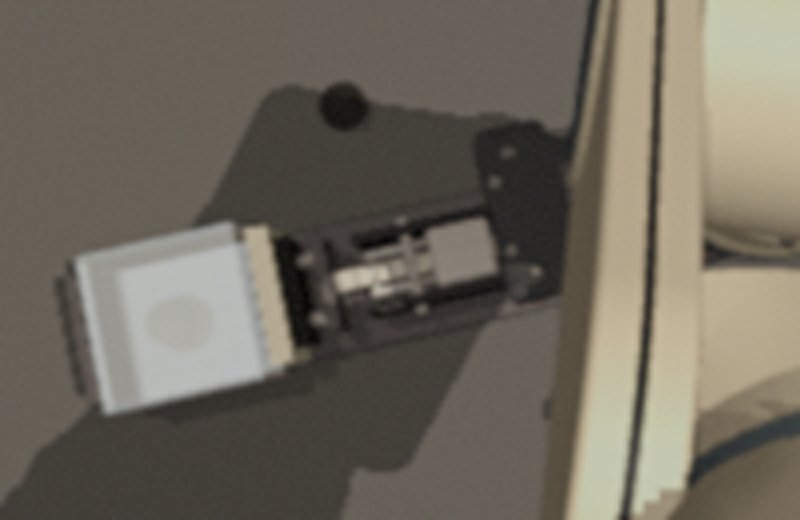

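View pics/side2.png

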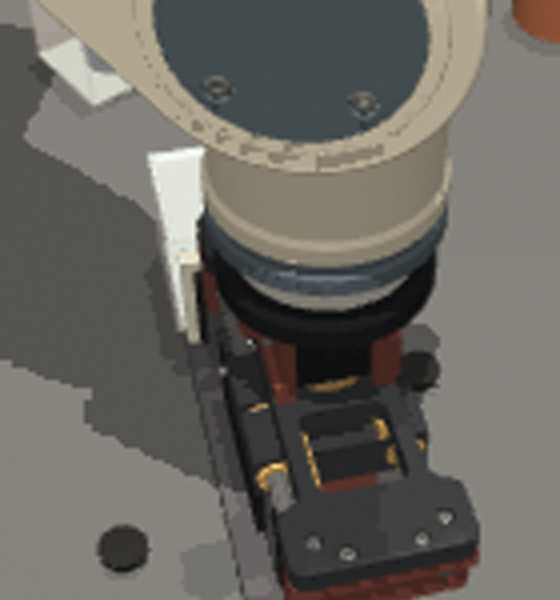

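The jaw plate has moved from x≈345 to 325 in the enlarged top view, which is about 8 mm or one tooth. I'll push a little further to find the stop.

```bash
python3 -m crank '[[[0.2,0,0],[0,0,0],0],[[0,0,0],[0,0,0],0]]'; python3 -m crank '[[[0.15,0,0],[0,0,0],0],[[0,0,0],[0,0,0],0]]'
```

```text
t: 4.65
ee_pos: [578.3, -80.0, 74.5]
orientation: [1.043, 1.307, -1.042]
ft_force: [-1.9, 0.8, 8.3]
width: 0.5
t: 4.9
ee_pos: [578.3, -79.9, 73.4]
orientation: [1.044, 1.307, -1.042]
ft_force: [-2.1, 1.6, 12.1]
width: 0.3
```

```bash
python3 -m crank '[[[-1.5,0,0],[0,0,0],0],[[-1.5,0,0],[0,0,0],0],[[-1.3,0,0],[0,0,0],0],[[0,0,0],[0,0,0],0],[[0,0,0],[0,0,0],0]]'
python3 - <<'E'
from h import *
for n,(a,b,c,d) in(("side",(100,280,170,310)),("top",(160,290,130,330))):
    cv2.imwrite(f"pics/{n}3.png",cv2.resize(cam(n)["pixels"][a:b,c:d,::-1],None,fx=4,fy=4,interpolation=cv2.INTER_CUBIC)[:600,:800])
E
```

```text
t: 5.52
ee_pos: [577.6, -80.3, 115.0]
orientation: [1.042, 1.307, -1.043]
ft_force: [-0.4, -0.2, -0.1]
width: 0.4
```

View pics/top3.png

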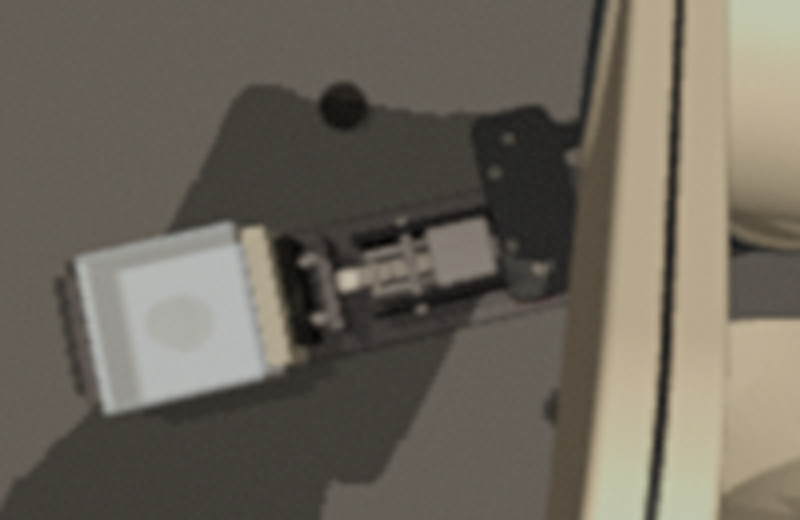

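The ratchet held: the jaw plate stays at x≈328. Starting stroke 2.

```bash
python3 -m crank '[[[1.0,0,0],[0,0,0],0],[[1.2,0,0],[0,0,0],0],[[1.0,0,0],[0,0,0],0],[[0.8,0,0],[0,0,0],0],[[0.35,0,0],[0,0,0],0]]'; python3 -m crank '[[[0,0,0],[0,0,0],0],[[0,0,0],[0,0,0],0]]'; python3 -m crank '[[[-1.5,0,0],[0,0,0],0],[[-1.5,0,0],[0,0,0],0],[[-1.35,0,0],[0,0,0],0],[[0,0,0],[0,0,0],0],[[0,0,0],[0,0,0],0]]'
python3 - <<'E'
from h import *
for n,(a,b,c,d) in(("side",(100,280,170,310)),("top",(160,290,130,330))):
    cv2.imwrite(f"pics/{n}4.png",cv2.resize(cam(n)["pixels"][a:b,c:d,::-1],None,fx=4,fy=4,interpolation=cv2.INTER_CUBIC)[:600,:800])
E
```

```text
t: 6.25
ee_pos: [578.6, -80.1, 72.3]
orientation: [1.044, 1.307, -1.042]
ft_force: [-7.8, 3.6, 37.9]
width: 0.2
t: 6.5
ee_pos: [578.6, -80.1, 72.9]
orientation: [1.044, 1.306, -1.042]
ft_force: [-4.0, 2.1, 21.2]
width: 0.8
t: 7.12
ee_pos: [577.6, -80.3, 114.8]
orientation: [1.042, 1.307, -1.043]
ft_force: [1.0, 1.4, 0.1]
width: 0.4
```

View pics/top4.png

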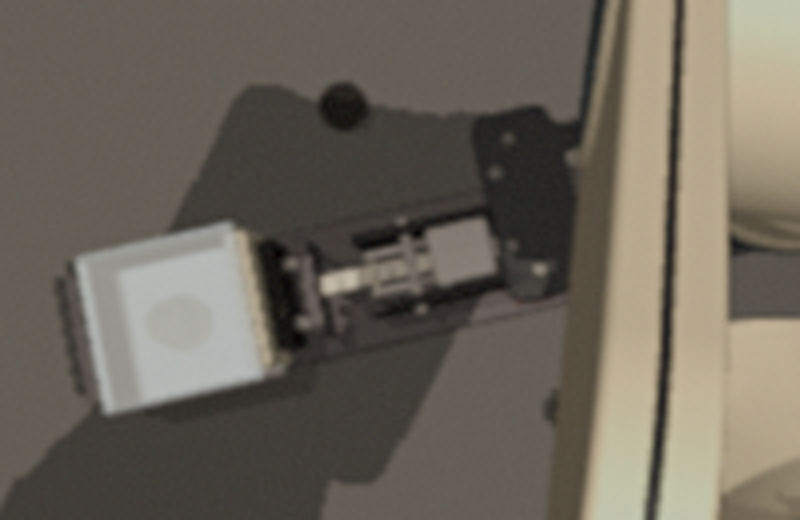

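The second tooth is in: the jaw is at x≈310 and the cap is partly in. The lever bottoms out at z≈73, so stroke 3 will be gentler.

```bash
python3 -m crank '[[[1.0,0,0],[0,0,0],0],[[1.2,0,0],[0,0,0],0],[[1.0,0,0],[0,0,0],0],[[0.7,0,0],[0,0,0],0],[[0.2,0,0],[0,0,0],0]]'; python3 -m crank '[[[0.15,0,0],[0,0,0],0],[[0.05,0,0],[0,0,0],0],[[0,0,0],[0,0,0],0]]'; python3 -m crank '[[[-1.5,0,0],[0,0,0],0],[[-1.5,0,0],[0,0,0],0],[[-1.3,0,0],[0,0,0],0],[[0,0,0],[0,0,0],0],[[0,0,0],[0,0,0],0]]'
python3 - <<'E'
from h import *
for n,(a,b,c,d) in(("side",(100,280,170,310)),("top",(160,290,130,330))):
    cv2.imwrite(f"pics/{n}5.png",cv2.resize(cam(n)["pixels"][a:b,c:d,::-1],None,fx=4,fy=4,interpolation=cv2.INTER_CUBIC)[:600,:800])
E
```

```text
t: 7.85
ee_pos: [578.4, -80.2, 73.9]
orientation: [1.044, 1.307, -1.042]
ft_force: [-0.7, 1.2, 11.8]
width: 0.6
t: 8.22
ee_pos: [578.5, -80.0, 73.1]
orientation: [1.044, 1.306, -1.042]
ft_force: [-3.6, 1.4, 17.9]
width: 0.8
t: 8.85
ee_pos: [577.6, -80.3, 114.8]
orientation: [1.042, 1.307, -1.043]
ft_force: [0.4, 0.0, 0.0]
width: 0.5
```

View pics/top5.png

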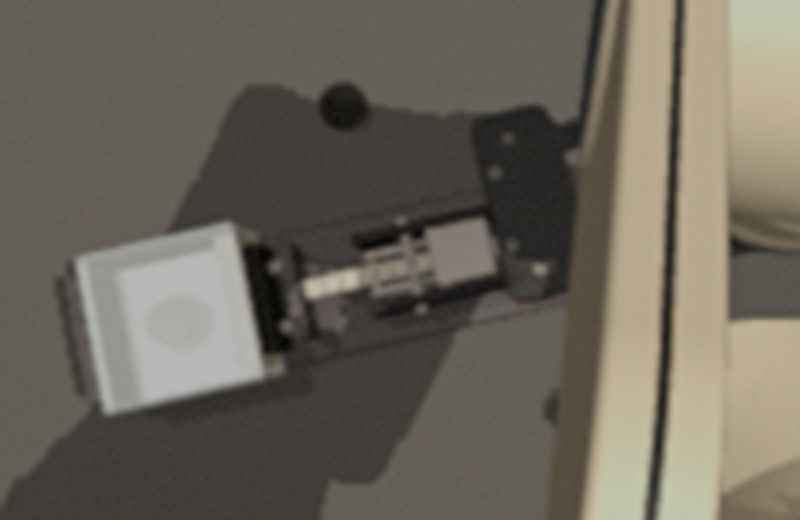

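The third tooth is in: the jaw is at x≈291 and the cap no longer sticks out past the rim. Next is the release tab. I'll rise clear of the trigger and the posts first.

```bash
python3 -m crank '[[[-2,0,0],[0,0,0],0],[[0,0,-3.4],[0,0,0],0],[[0,0,-3.4],[0,0,0],0],[[0,0,-3.4],[0,0,0],0],[[0,0,0],[0,0,0],0]]'; python3 go.py
python3 - <<'E'
from h import *
for n,(a,b,c,d) in(("side",(100,250,150,350)),("top",(160,290,130,330))):
    cv2.imwrite(f"pics/{n}6.png",cv2.resize(cam(n)["pixels"][a:b,c:d,::-1],None,fx=4,fy=4,interpolation=cv2.INTER_CUBIC)[:600,:800])
E
```

```text
t: 9.57
ee_pos: [554.4, 20.6, 134.7]
orientation: [1.04, 1.309, -1.041]
ft_force: [-0.6, -0.7, 0.3]
width: 0.3
t 9.575 pos [554.44  20.62 134.69] F [-0.56 -0.7   0.29] w 0.32160210038812764
turn deg [ 0.16 -0.02  0.07]
pad cm tool now [2.56 0.09 9.89] cm aligned [2.57 0.11 9.88]
tab cm tool now [5.92 0.12 0.35] cm aligned [5.92 0.11 0.35]
```

View pics/side6.png

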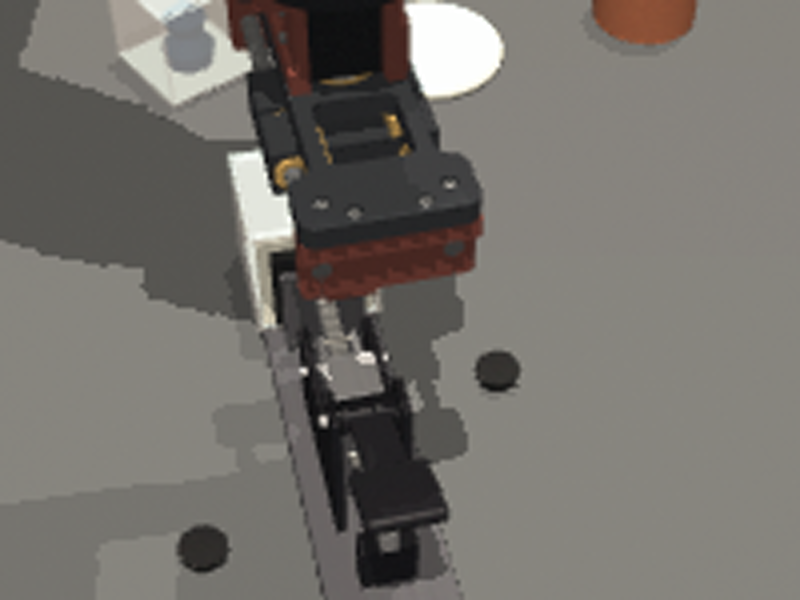

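View pics/top6.png

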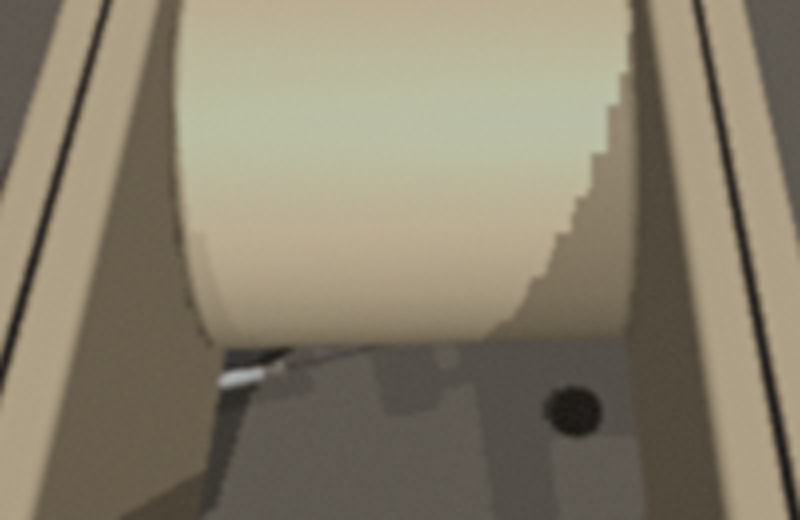

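The trigger is fully up at (400,490), and the gripper is over the tab with its lateral error about 1 mm. Lowering onto the tab.

```bash
python3 -m crank '[[[2,0.1,0.2],[0,0,0],0],[[2,0,0],[0,0,0],0],[[1.2,0,0],[0,0,0],0],[[0.3,0,0],[0,0,0],0],[[0,0,0],[0,0,0],0]]'; python3 -m crank '[[[0.3,0,0],[0,0,0],0],[[0.3,0,0],[0,0,0],0],[[0,0,0],[0,0,0],0]]'; python3 go.py
```

```text
t: 10.3
ee_pos: [557.0, 17.0, 80.3]
orientation: [1.043, 1.307, -1.043]
ft_force: [-0.1, 0.7, 0.1]
width: 0.5
t: 10.68
ee_pos: [557.3, 17.3, 74.7]
orientation: [1.043, 1.306, -1.042]
ft_force: [1.2, 0.2, 5.4]
width: 0.3
t 10.675 pos [557.33  17.32  74.66] F [1.24 0.2  5.38] w 0.30533738038624353
turn deg [ 0.    0.02 -0.07]
pad cm tool now [-3.43 -0.09  9.5 ] cm aligned [-3.43 -0.1   9.5 ]
tab cm tool now [-0.08 -0.1  -0.04] cm aligned [-0.08 -0.1  -0.04]
```

Contact came at about z 75 with 5 N, which matches the tab height. Now pressing 8–9 mm.

```bash
python3 -m crank '[[[0.2,0,0],[0,0,0],0],[[0.2,0,0],[0,0,0],0],[[0,0,0],[0,0,0],0]]'; python3 -m crank '[[[0.2,0,0],[0,0,0],0],[[0.1,0,0],[0,0,0],0],[[0,0,0],[0,0,0],0]]'
```

```text
t: 11.05
ee_pos: [557.6, 17.2, 70.7]
orientation: [1.043, 1.305, -1.041]
ft_force: [2.4, -2.5, 4.4]
width: 0.7
t: 11.42
ee_pos: [557.8, 16.4, 67.9]
orientation: [1.042, 1.305, -1.042]
ft_force: [1.1, -6.7, 8.4]
width: 0.1
```

```bash
python3 -m crank '[[[0.12,0,0],[0,0,0],0],[[0,0,0],[0,0,0],0]]'
python3 - <<'E'
from h import *
for n,(a,b,c,d) in(("side",(100,250,150,350)),):
    cv2.imwrite(f"pics/{n}7.png",cv2.resize(cam(n)["pixels"][a:b,c:d,::-1],None,fx=4,fy=4,interpolation=cv2.INTER_CUBIC)[:600,:800])
E
```

```text
t: 11.68
ee_pos: [557.9, 16.2, 67.1]
orientation: [1.042, 1.304, -1.041]
ft_force: [0.1, -8.2, 10.1]
width: 0.2
```

View pics/side7.png

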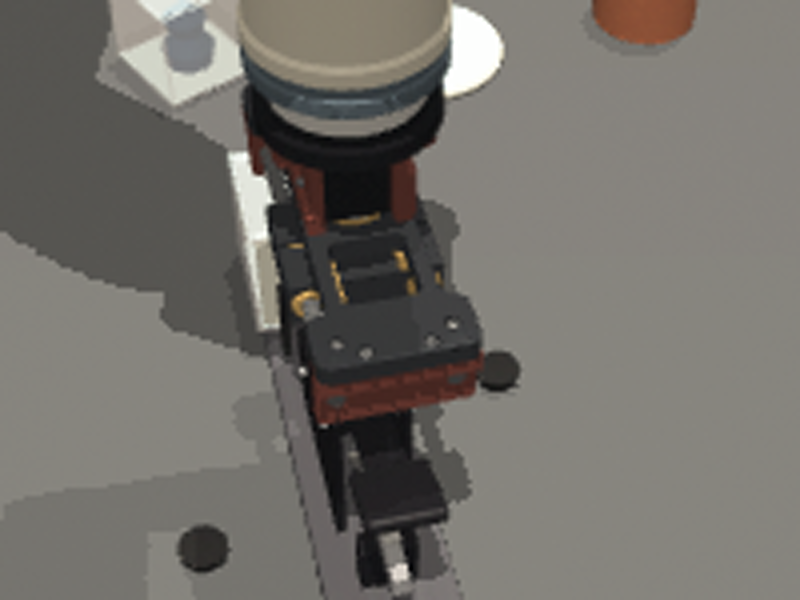

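The bar's tail is showing again behind the trigger at (398,572), so the jaw has sprung back. I'll hold for 0.5 s, then lift straight up.

```bash
python3 -m crank '[[[0.05,0,0],[0,0,0],0],[[0,0,0],[0,0,0],0],[[0,0,0],[0,0,0],0],[[0,0,0],[0,0,0],0]]'; python3 -m crank '[[[-0.5,0,0],[0,0,0],0],[[-1.5,0,0],[0,0,0],0],[[-3,0,0],[0,0,0],0],[[-4,0,0],[0,0,0],0],[[-3,0,0],[0,0,0],0]]'; python3 -m crank '[[[0,-4,4],[0,0,0],0],[[0,-4,4],[0,0,0],0],[[0,-4,4],[0,0,0],0],[[0,-4,4],[0,0,0],0],[[0,-4,4],[0,0,0],0]]'; python3 -m crank '[[[0,-3,3],[0,0,0],0],[[0,-3,3],[0,0,0],0],[[0,-3,3],[0,0,0],0],[[0,0,0],[0,0,0],0]]'
python3 - <<'E'
from h import *
for n,(a,b,c,d) in(("side",(120,270,150,350)),("top",(160,290,130,330))):
    cv2.imwrite(f"pics/{n}8.png",cv2.resize(cam(n)["pixels"][a:b,c:d,::-1],None,fx=4,fy=4,interpolation=cv2.INTER_CUBIC)[:600,:800])
E
```

```text
t: 12.22
ee_pos: [558.0, 16.2, 67.0]
orientation: [1.042, 1.304, -1.041]
ft_force: [-1.6, -8.4, 14.1]
width: 0.4
t: 12.85
ee_pos: [556.4, 17.6, 187.3]
orientation: [1.043, 1.307, -1.042]
ft_force: [0.4, -0.8, -0.5]
width: 0.2
t: 13.48
ee_pos: [404.8, -223.0, 185.9]
orientation: [1.042, 1.307, -1.042]
ft_force: [0.3, -0.8, 0.1]
width: 0.6
t: 13.98
ee_pos: [337.1, -331.2, 185.8]
orientation: [1.045, 1.306, -1.045]
ft_force: [0.4, 0.7, 0.3]
width: 0.3
```

View pics/top8.png

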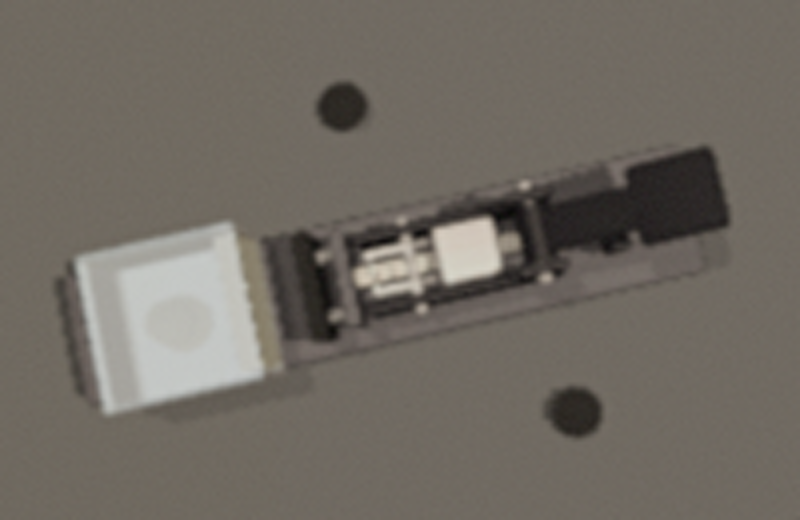

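View pics/side8.png

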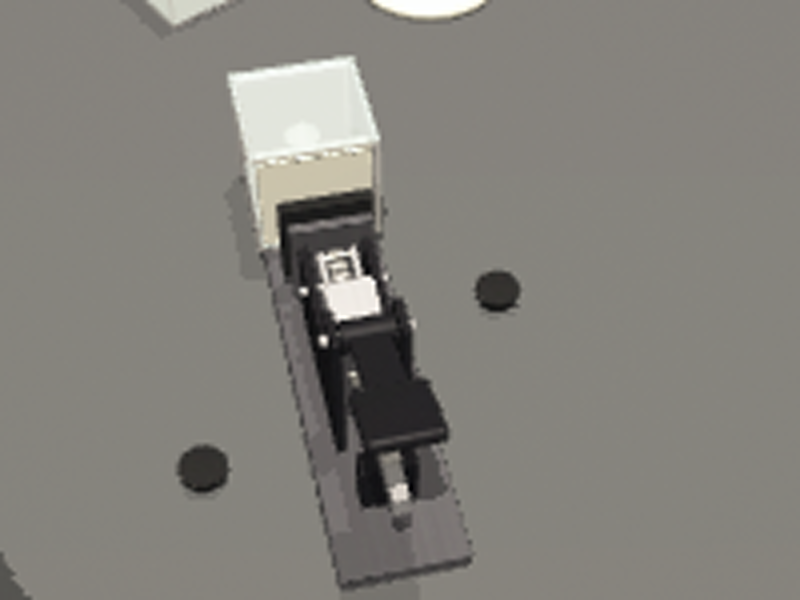

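The cap sits flush, and the jaw plate is back at x≈342, close to its starting x≈345. The trigger is up. I'll check the jaw and trigger against the starting pictures before handing in.

```bash
python3 - <<'E'
from h import *
for n,(r) in(("top",[("jaw",205,257,206,224),("trig",196,226,270,314)]),("side",[("jaw",172,186,222,248),("trig",210,235,236,264),("tail",230,250,240,262)])):
    a=cv2.imread(f"pics/{n}0.png");b=cam(n)["pixels"][:,:,::-1]
    for k,y0,y1,x0,x1 in r:
        A=cv2.cvtColor(a[y0:y1,x0:x1],6).astype(np.float32);B=cv2.cvtColor(np.ascontiguousarray(b[y0:y1,x0:x1]),6).astype(np.float32)
        print(n,k,"absdiff",np.abs(A-B).mean(),"shift",cv2.phaseCorrelate(A,B))
print(get_obs()["t"],get_obs()["ft_force"])
E
```

```text
top jaw absdiff 2.9529915 shift ((-0.0908395043774135, -0.031730048175777625), 0.9884220346992398)
top trig absdiff 1.5265151 shift ((0.6098785633028996, 0.12653849882640245), 0.9504705859996654)
side jaw absdiff 10.189561 shift ((0.44336211109317425, 0.38768347187483343), 0.8310305171542698)
side trig absdiff 0.8542857 shift ((-0.06593991720246883, 0.7691839440441175), 0.9708596142133077)
side tail absdiff 0.69772726 shift ((0.031098272281447237, -0.0030280191192346706), 1.0012317579239607)
14.175 [-0.01007531 -0.30399371 -0.2516125 ]
```

The jaw, bar tail and trigger are all within 1 px of where they started, so I'm handing in.

```bash
python3 -c "
from workcell import *
print(close_job())"
```

```text
the job is handed in; nothing more can be done
None
```

The cap is pressed home, the jaw has sprung back and the cube is free. The job was handed in at about 14.2 s of the 38 s allowed, and no verdict was reported.

- **Locating:** The trigger pad and release tab came out at 112 and 77 mm high from the two views, against 109 and 75 mm in the text. They measured 94 mm apart against 96 mm. The pad's individual corners were less consistent, at 104 to 118 mm high, so I relied on its middle.
- **Pumping:** I gave the trigger three full strokes, lifting the fingers clear above it after each. The top view showed the jaw move one tooth each time, and the ratchet held it with the cap flush after the third.
- **Forces:** The second stroke hit the trigger's stop at 38 N through the fingertips, so I made the third gentler; it read about 18 N. The release tab took up to about 14 N, slightly over the stated 12 N, with about 8 N sideways.
- **Release:** I pressed the tab about 8.5 mm until the jaw sprang back, then lifted away clear of everything.
- **Last checks:** The jaw, bar tail and trigger were within 1 pixel (under 2 mm) of their starting pictures. The cap looked flush with the rim in both views, and the wrist force was close to zero. The side-view match on the jaw was weaker, probably because the cap behind it had moved.

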